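Dump and relatch the drop-bottom hopper

ROBOT

A 6-joint arm with a two-finger parallel gripper is mounted at the origin on a cart in front of the work surface, level with it; the furniture and walls round the work are solid. World frame = base frame: x ahead of the robot, y to its left, z up, the work surface at z = 0. Lengths are in m, angles in degrees, forces in N, time in s.
With the tool pointing down it reaches from about 0.3 to 0.75 m from the base axis. Payload 8.5 kg.
Tool frame: the origin (TCP) lies at the very end of the fingers, on their centre line; the grasp point (between the pads) lies 19 mm behind it; z points along the fingers, y is the line along which they close (so a half turn about z gives the same grasp; the last joint's range is limited). The gripper opens to 85 mm and grips with 20 to 120 N. Pads are 22 mm wide; open, the fingers measure 114 mm over their backs; the gripper's body (76 mm by 85 mm) begins 54 mm behind the grasp point. The pads swing forward as they close: fully open they stand 13 mm farther back than shut.
Start: joints at [-77.825, 21.807, 74.336, -0, 83.858, -12.336], TCP at [0.228, -0.5, 0.231] pointing down, gripper open.
Joint ranges: [-178.18, 178.18], [-50.72, 133.34], [12.68, 142.11], [-81.47, 261.47], [9.98, 163.14], [-165.26, 165.26]. Speed limits (degrees/s): [136.94, 136.94, 180, 180, 180, 180].

INTERFACE

Orientations are given as a 3x3 rotation matrix whose columns are the frame's x, y, z axes.
In Python, from rig import env, optics, spotter gives the robot as it stands.
- The arm moves only by the shell command python3 -m crank 'ROWS' [FORCE]. ROWS is JSON, one flat list of numbers, 5 for each row, row after row: the finger opening in cm, from 0 to 8.54, then the shift along the tool's x, y, z in cm, then the turn about the tool's z in rad. A call has exactly 8 rows; each row shifts and turns the commanded pose from where the row before left it, along the tool's axes as they then stand; what a row does not reach is not made up. A row lasts 1/12 s, in which the tool goes at most 41.7 mm and 7.16 degrees, less where a joint would pass 70% of its speed; a pose out of reach is approached as far as the arm can. A call is refused whole if a number of a shift passes 4.17 or a number of a turn 0.125, either way. A call with a gripper value outside its range is refused whole. The fingers move at their own pace and stop on an object; FORCE is the grip in N (left out, the last holds). Time passes only in rows, so rows that do not move let the fingers close, or fill a call up. It gives the time, the measured TCP pose, the force, the opening and the grip force at its end, in the units of the state.
- env.observe(): the state, without advancing time (a new reading comes with each control period).
- optics.get_image(name): name is "side" or "top"; returns a dict with "color" (400x640x3 uint8, red, green, blue), "intrinsics" (3x3 intrinsics, pixels), "pose" (4x4, takes a point from camera to world coordinates). Camera axes: x right, y up, looking along -z (the intrinsics and any distortion apply to the point x, -y, -z); pixel columns grow to the right and rows downward; lengths in m; the calibration is good to about 2 mm. A picture is of the moment at which its call begins. There is no depth.
- env.close_job(): hands the job in; it is judged then, once.
Trained networks look in a picture, given as the dict that the camera call returned (one of the last four; its "shot" number tells which), for a name from the list of things; names that differ only in an ending like _2 or _b are one class to them, and where a whole thing is asked for, a point or a joint stands for the part that bears it (a point fixed in the world has none). Each returns a list of dicts, best first, with "score" (0 to 1); they miss things now and then, are a little off and sometimes report something else, mostly with a low value. They report only what shows in the picture. A call takes as long as a camera call. They do not tell look-alikes from the thing itself.
- spotter.look_for(picture, query): "at" ([column, row] as shares, 0 to 1, of the picture: columns of its width, rows of its height, amid what is visible of it).
The state is a dict: "time_s": time; "q": joint angles; "qvel": joint speeds; "joint_efforts": joint torques, N m; "position": TCP position; "tool_rot": TCP orientation; "ft_force": force on the tool from outside, world axes, zero at the start; "wrist_torque": the same for the moment, N m; "grip_width": finger opening in m; "gripper_force": force on a finger pad.
Only numpy, scipy, OpenCV 4.12 (cv2) and the standard library are available. Lean on these libraries where they do the work, as an engineer would, in place of code of your own. Each camera call takes 0.05 s, during which the arm holds its last target. There are 200 camera calls.

TASK

Push the blue tote fully home under the hopper, against its back stop. Then push the red catch tab aside so that the trap door swings open and drops the two tool cartridges and the carrier block into the tote, and press the orange lever down until the empty door is shut and the spring catch has snapped back over it. Leave the tote in place, and do not disturb the tape roll and the loupe at the front of the bench.

Things in the scene. Friction and masses are not known exactly. Their poses are not given: they have to be found in the camera images.
- hopper: Drop-bottom hopper, fixed on the bench. Origin on the bench under its open-topped bin (inside 124 x 136 mm); x points to its back, away from the open front, y to its left, z up. Two grey side plates (x -75 to 113 mm, outside faces y +-74, inside +-68 mm, 250 mm high) carry the bin and guide the tote. The bin's floor is a trap door at z 175 mm.
- lip_edge (a point): Middle of the yellow front edge of the sloped aluminium infeed lip, at hopper (-160, -36, 292) mm. The lip runs from the bin's front (x -69, z 256 mm) to this edge, 236 mm wide (hopper y -154 to +82 mm). It overhangs lever and catch: reach these from the front with the tool leaning back 30 to 50 degrees, fingers pointing forward and down.
- trapdoor_hinge (a point): Middle of the hinge line of trap door and lever, at hopper (-60, 0, 175) mm, parallel to the hopper's y. The lever pad moves about it in an arc, its middle at 95 mm radius.
- trapdoor (a joint): Hinge of trap door and lever (one part), rad: 0 to 0.02 latched shut, grows as the door drops, stop at 1.0; pressed shut it gives on to a stop at -0.06. Unlatched it falls open and stays so. Shutting: from about 0.2 rad a stud on the lever rides on the spring catch (up to 12 N at the pad); it snaps past between 0.02 and -0.03 rad. Let go sooner, it drops open again.
- lever_pad (a point): Middle of the upper face of the orange press pad (50 mm wide along hopper y, 32 mm along the lever, 8 mm thick) at the lever's end, outside the right side plate. Door shut: at hopper (-130, -73, 111) mm, lever and pad slanting 45 degrees down to the front. Door open: at about (-152, -73, 199) mm, rising 12 degrees to the front. (Its axes are the door's, level when shut.)
- catch (a joint): Spring catch, slide in m: 0 home, grows as its red tab is pushed to the hopper's right (-y), stop at 0.014; the door is free from 0.009 to 0.012. A spring returns it: 4 N at home, 7.5 N at the stop, plus some drag from the loaded door.
- catch_tab (a point): Centre of the catch's red upright tab: 10 mm thick along hopper y, 34 mm along x, 54 mm high, at hopper (-191, -145, 115) mm when home. Its left (+y) face is free to be pushed. The lever pad swings up behind and to the left of it, never farther forward than hopper x -175 mm.
- tote: Loose blue open tote, 190 (x) x 124 (y) x 45 mm high, walls and floor 4 mm, about 0.5 kg. Origin: underside centre; axes as the hopper's. It starts drawn out 60 to 110 mm to the front, its rear already between the side plates; fully home its origin is at hopper x = +15 mm, the rear wall on the back stop.
- tote_front (a point): Middle of the outer face of the tote's front wall (a white plate), 30 mm above the bench.
- cartridge_grey_mid (a point): Centre of the loose grey tool cartridge with a pointed brass tip, 23 x 86 x 18 mm, starting in the bin on the trap door.
- cartridge_blue_mid (a point): Centre of the loose blue tool cartridge with a pointed brass tip, 23 x 86 x 18 mm, starting in the bin on the trap door.
- carrier_mid (a point): Centre of the loose machined metal carrier block, 41 x 64 x 17 mm, starting in the bin on the trap door.
- tape: Bystander: roll of amber tape, 73 mm across, 19 mm high; origin at its underside.
- magnifier: Bystander: black loupe, 39 mm across, 40 mm high; origin at its underside.
There are look-alikes about, which are no part of the job. Leave any turquoise look-alike of the part that bears cartridge_grey_mid alone.

How it is judged (in metres and radians):
On the way, in this order (a step that is already met when the one before it is completed fails the run):
1. the tote is home under the hopper (within 10 mm of the back stop), the door still shut (x of tote in the frame of hopper above 0.005 m and value of joint trapdoor below 0.1 rad), for 0.1 s.
2. the trap door has swung open (value of joint trapdoor above 0.3 rad).
3. cartridges and carrier lie in the tote, the tote still home (x of cartridge_grey_mid in the frame of tote between -0.095 and 0.095 m and y of cartridge_grey_mid in the frame of tote between -0.062 and 0.062 m and z of each of cartridge_grey_mid, carrier_mid, cartridge_blue_mid in the frame of tote below 0.06 m and x of carrier_mid in the frame of tote between -0.095 and 0.095 m and y of carrier_mid in the frame of tote between -0.062 and 0.062 m and x of cartridge_blue_mid in the frame of tote between -0.095 and 0.095 m and y of cartridge_blue_mid in the frame of tote between -0.062 and 0.062 m and linear speed of each of cartridge_grey, carrier, cartridge_blue, tote below 0.03 m/s and x of tote in the frame of hopper above 0.005 m), for 0.2 s.
At the end, for the whole second after the job is handed in: Trap door shut and held by the catch (hinge below 0.06 rad, catch within 4 mm of home), the tote within 10 mm of its back stop, both cartridges and the carrier block lying in the tote (centres inside its walls, below 60 mm over its underside), all at rest (all of step 3 and value of joint trapdoor below 0.06 rad and value of joint catch below 0.004 m); the robot touches nothing.
It fails at once if the tape roll or the loupe is moved more than 30 mm (distance of any of tape, magnifier from where it was at the start of the episode above 0.03 m).
It also fails if it takes over 58 s, if anything falls off the work surface, if the arm or the gripper's body presses on something with over 40 N, if the wrist force passes 120 N, or if a joint passes its speed limit or range.

## Working session

There is one attempt and no reset: what is moved stays moved. The work goes in short steps, Python scripts to look and compute and a shell command to move; the robot and the scene stay as the last step left them, time stands still between calls to the robot, and variables do not carry over. Pictures are saved under pics/ and viewed, at most 10 in all, crops included, and the job is handed in when it is done.

```bash
ls; mkdir -p pics
cat > h.py <<'E'
import numpy as np,cv2
from rig import env,optics,spotter
def ray(p,uv):
    K=np.array(p["intrinsics"]);T=np.array(p["pose"])
    d=np.linalg.inv(K)@[uv[0],uv[1],1]; d=np.array([d[0],-d[1],-d[2]])
    return T[:3,3],T[:3,:3]@d
def onz(p,uv,z):
    o,d=ray(p,uv);return o+d*(z-o[2])/d[2]
def proj(p,X):
    K=np.array(p["intrinsics"]);T=np.array(p["pose"])
    c=T[:3,:3].T@(np.array(X)-T[:3,3]);u=K@[c[0],-c[1],-c[2]];return u[:2]/u[2]
def save(p,n,crop=None,s=1):
    im=p["color"][...,::-1]
    if crop: im=im[crop[1]:crop[3],crop[0]:crop[2]]
    cv2.imwrite("pics/"+n,cv2.resize(im,None,fx=s,fy=s,interpolation=cv2.INTER_CUBIC))
E
python3 - <<'E'
from h import *
for n in ("side","top"):
    p=optics.get_image(n);save(p,n+"0.png");print(n,[k for k in p],np.round(p["pose"],3).tolist(),np.round(p["intrinsics"],1).tolist())
    for q in "hopper lip_edge lever_pad catch_tab tote tote_front cartridge_grey_mid tape magnifier".split():
        try:print(q,[(round(r["score"],2),np.round(np.array(r["at"])*[640,400]).tolist()) for r in spotter.look_for(p,q)])
        except Exception as e:print(q,e)
s=env.observe();print(s["time_s"],np.round(s["position"],3),np.round(s["tool_rot"],3).tolist())
E
```

```text
pics
side ['color', 'intrinsics', 'pose', 'shot'] [[-0.902, 0.377, -0.211, 0.314], [-0.432, -0.779, 0.454, 0.584], [0.007, 0.501, 0.866, 1.327], [0.0, 0.0, 0.0, 1.0]] [[464.3, 0.0, 320.4], [0.0, 464.3, 201.6], [0.0, 0.0, 1.0]]
hopper [(0.59, [304.0, 170.0])]
lip_edge [(0.96, [303.0, 173.0])]
lever_pad [(0.9, [302.0, 165.0]), (0.37, [363.0, 288.0])]
catch_tab [(0.74, [368.0, 177.0])]
tote [(0.73, [324.0, 215.0])]
tote_front [(0.81, [320.0, 217.0]), (0.58, [277.0, 165.0])]
cartridge_grey_mid [(0.66, [386.0, 210.0])]
tape [(0.74, [362.0, 286.0])]
magnifier [(0.52, [319.0, 216.0]), (0.47, [345.0, 315.0])]
top ['color', 'intrinsics', 'pose', 'shot'] [[0.138, 0.96, -0.243, 0.269], [-0.99, 0.134, -0.035, -0.056], [-0.001, 0.245, 0.969, 1.386], [0.0, 0.0, 0.0, 1.0]] [[510.9, 0.0, 330.9], [0.0, 510.9, 198.1], [0.0, 0.0, 1.0]]
hopper [(0.63, [371.0, 173.0])]
lip_edge [(0.74, [370.0, 173.0])]
lever_pad [(0.94, [374.0, 149.0])]
catch_tab [(0.57, [399.0, 230.0]), (0.43, [236.0, 263.0])]
tote [(0.61, [342.0, 211.0])]
tote_front [(0.91, [343.0, 213.0])]
cartridge_grey_mid [(0.73, [357.0, 157.0]), (0.69, [384.0, 270.0]), (0.62, [372.0, 147.0])]
tape [(0.63, [271.0, 260.0])]
magnifier [(0.57, [237.0, 262.0]), (0.37, [373.0, 172.0])]
1.0 [ 0.228 -0.5    0.231] [[0.91, 0.415, 0.0], [0.415, -0.91, -0.0], [0.0, 0.0, -1.0]]
```

View pics/side0.png

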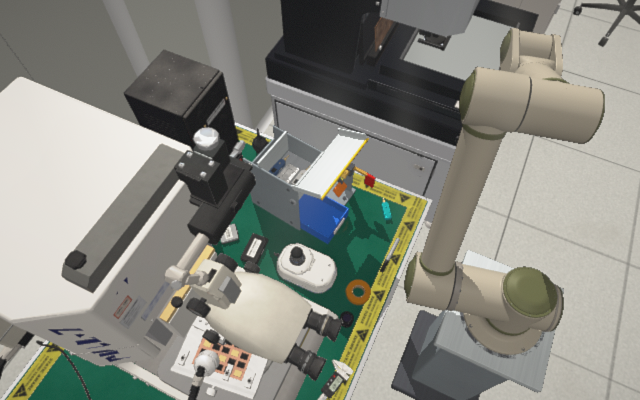

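View pics/top0.png

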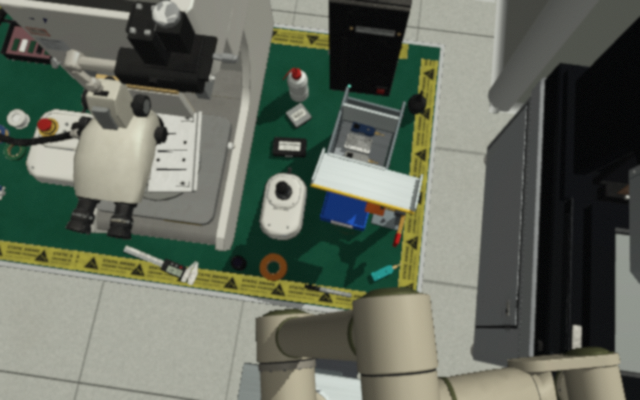

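Run:
```python
from h import *
a=optics.get_image("side");b=optics.get_image("top")
f=lambda p,x,y:cv2.resize(p["color"][y:y+150,x:x+133,::-1],None,fx=3,fy=4-1,interpolation=cv2.INTER_CUBIC)
cv2.imwrite("pics/c1.png",np.hstack([f(a,250,115),f(b,303,80)]))
```

```text
(no output)
```

View pics/c1.png

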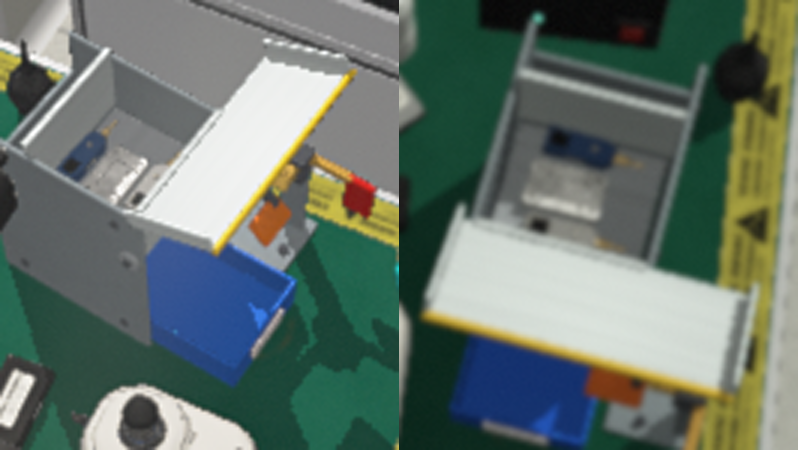

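```bash
cat >> h.py <<'E'
def Hm(v):
    x,y,a=v[:3];c,s=np.cos(a),np.sin(a);return np.array([[c,-s,0,x],[s,c,0,y],[0,0,1,0],[0,0,0,1.]])
E
python3 - <<'E'
from h import *
from scipy.optimize import least_squares as ls
a=optics.get_image("side");b=optics.get_image("top")
C=[(a,(322,198.3),(-160,82,292)),(a,(367.3,139.3),(-160,-154,292)),(a,(300,230),(-75,74,0)),(a,(251,163.3),(113,74,250)),(a,(274,126.7),(113,-71,250)),(a,(370,180),(-191,-145,115)),
(b,(311.3,185),(-160,82,292)),(b,(412.7,210.7),(-160,-154,292)),(b,(349,86),(113,71,250)),(b,(404.3,102.7),(113,-71,250))]
T=[(a,(328.3,243.3),(-95,62,0)),(a,(348.3,208.3),(-95,-62,45))]
def res(v):
    H=Hm(v);r=[]
    for p,u,X in C: r.append(proj(p,(H@[*np.array(X)/1e3,1])[:3])-u)
    for p,u,X in T:
        X=np.array(X)/1e3+[v[3],0,0];r.append(proj(p,(H@[*X,1])[:3])-u)
    return np.ravel(r)
s=ls(res,[0.5,-.2,-.2,-.07],loss="soft_l1");print(s.x,np.degrees(s.x[2]));print(np.round(res(s.x).reshape(-1,2),1).tolist())
np.save("H.npy",s.x);H=Hm(s.x)
for n,X in dict(lip=(-160,-36,292),pad=(-130,-73,111),padopen=(-152,-73,199),tab=(-191,-145,115),hinge=(-60,0,175)).items():
    P=(H@[*np.array(X)/1e3,1])[:3];print(n,P.round(3),proj(a,P).round(),proj(b,P).round(),np.hypot(*P[:2]).round(3))
P=(H@[s.x[3]-.095,0,.03,1])[:3];print("tf",P,proj(a,P),proj(b,P))
for n,u,z in(("tape",(271,263),.01),("mag",(237,262),.03),("cart",(384,270),.01)):print(n,onz(b,u,z).round(3))
for n,u,z in(("tape",(358,292),.01),("mag",(347,318),.03)):print(n,onz(a,u,z).round(3))
E
```

```text
[ 0.71379864 -0.07098472 -0.14265647 -0.07767557] -8.173613490499053
[[-0.3, 0.5], [1.2, -0.8], [0.0, 0.6], [-8.2, -5.5], [-0.5, -2.1], [0.1, 0.2], [-1.0, -0.1], [0.7, 3.0], [-1.4, 0.7], [0.1, -1.0], [-0.6, -0.0], [1.2, -0.6]]
lip [ 0.55  -0.084  0.292] [346. 167.] [361. 199.] 0.557
pad [ 0.575 -0.125  0.111] [341. 188.] [374. 209.] 0.588
padopen [ 0.553 -0.122  0.199] [349. 176.] [375. 210.] 0.566
tab [ 0.504 -0.187  0.115] [370. 180.] [396. 239.] 0.538
hinge [ 0.654 -0.062  0.175] [308. 183.] [355. 169.] 0.657
tf [ 0.54287714 -0.0464349   0.03      ] [338.7902867  224.32670694] [341.83160047 223.51632255]
tape [0.413 0.128 0.01 ]
mag [0.401 0.215 0.03 ]
cart [ 0.437 -0.175  0.01 ]
tape [0.403 0.123 0.01 ]
mag [0.399 0.214 0.03 ]
```

```bash
cat > st.py <<'E'
from h import *
s=env.observe();H=Hm(np.load("H.npy"));R=np.array(s["tool_rot"]);P=np.array(s["position"])
Rh=H[:3,:3].T@R
print("t",round(s["time_s"],2),"hop mm",(np.linalg.inv(H)@[*P,1])[:3].dot(1000*np.eye(3)).round(1),"z",Rh[:,2].round(3),"x",Rh[:,0].round(3),"F",(H[:3,:3].T@s["ft_force"]).round(1),"q",np.round(s["q"],1),"w",round(s["grip_width"],4))
E
python3 -m crank '[0,0,0,-3.4,0.0714, 0,0,0,-3.4,0.0714, 0,0,0,-3.4,0.0714, 0,0,0,-3.4,0.0714, 0,0,0,-3.4,0.0714, 0,0,0,-3.4,0.0714, 0,0,0,-3.4,0.0714, 0,0,0,-3.4,0.0714]'
python3 st.py
```

```text
time_s: 1.87
position: [0.228, -0.4997, 0.5052]
tool_rot: [[0.989, -0.146, 0.0], [-0.146, -0.989, -0.0], [0.0, 0.0, -1.0]]
ft_force: [-0.0, -1.2, 1.4]
grip_width: 0.0001
gripper_force: 0.0
t 1.87 hop mm [-419.9 -493.4  505.2] z [ 0. -0. -1.] x [ 1.    -0.004  0.   ] F [ 0.1 -1.1  1.4] q [-77.8  21.4  31.    0.  127.6  20.6] w 0.0001
```

```bash
python3 -m crank '[0,0.8,-2.9,0,0, 0,0.8,-2.9,0,0, 0,0.8,-2.9,0,0, 0,0.8,-2.9,0,0, 0,0.8,-2.9,0,0, 0,0.8,-2.9,0,0, 0,0.8,-2.9,0,0, 0,0.8,-2.9,0,0]' >/dev/null; python3 -m crank '[0,1.4,-2.9,0,0, 0,1.4,-2.9,0,0, 0,1.4,-2.9,0,0, 0,1.4,-2.9,0,0, 0,1.4,-2.9,0,0, 0,1.4,-2.9,0,0, 0,1.4,-2.9,0,0, 0,1.4,-2.9,0,0]'
python3 st.py
```

```text
time_s: 3.2
position: [0.4692, -0.0647, 0.5035]
tool_rot: [[0.99, -0.143, 0.0], [-0.143, -0.99, -0.0], [0.0, 0.0, -1.0]]
ft_force: [0.4, -1.8, 0.3]
grip_width: -0.0
gripper_force: 0.0
t 3.2 hop mm [-243.   -28.5  503.5] z [ 0. -0. -1.] x [ 1.    -0.001  0.   ] F [ 0.7 -1.7  0.3] q [-22.2  11.7  45.3   0.  123.   76. ] w -0.0
```

```bash
python3 -m crank '[0,2,-2.9,0,0, 0,2,-2.9,0,0, 0,2,-2.9,0,0, 0,2,-2.9,0,0, 0,2,0,0,0, 0,2,0,0,0, 0,2,0,0,0, 0,2,0,0,0]' >/dev/null; python3 st.py; python3 -m crank '[0,2,0,0,0, 0,2,0,0,0, 0,2,0,0,0, 0,2,0,0,0, 0,2,0,0,0, 0,2,0,0,0, 0,2,0,0,0, 0,2,0,0,0]'
python3 st.py
```

```text
t 3.87 hop mm [-93.9  83.6 486.5] z [-0.002  0.002 -1.   ] x [ 1.    -0.    -0.002] F [ 1.1  0.5 -1.2] q [-8.500e+00  3.360e+01  1.300e+01  1.000e-01  1.335e+02  8.980e+01] w -0.0
time_s: 4.53
position: [0.7079, 0.0006, 0.4228]
tool_rot: [[0.988, -0.143, 0.067], [-0.143, -0.99, 0.001], [0.066, -0.011, -0.998]]
ft_force: [1.4, -0.5, -0.2]
grip_width: 0.0002
gripper_force: 0.0
t 4.53 hop mm [-16.   70.  422.8] z [ 0.066  0.011 -0.998] x [ 0.998 -0.001  0.066] F [ 1.4 -0.3 -0.2] q [ -9.8  39.4  12.7   0.9 124.2  89. ] w 0.0002
```

```bash
python3 -m crank '[0,3,0,-2.8,0, 0,3,0,-2.8,0, 0,3,0,-2.8,0, 0,3,0,-2.8,0, 0,3,0,-2.8,0, 0,3,0,-2.8,0, 0,3,0,-2.8,0, 0,3,0,-2.8,0]'
python3 st.py
```

```text
time_s: 5.2
position: [0.697, -0.0286, 0.4886]
tool_rot: [[0.963, -0.14, 0.228], [-0.143, -0.99, -0.003], [0.226, -0.03, -0.974]]
ft_force: [0.5, 0.4, 0.3]
grip_width: -0.0003
gripper_force: 0.0
t 5.2 hop mm [-22.6  39.6 488.6] z [ 0.226  0.03  -0.974] x [ 0.974 -0.005  0.226] F [0.5 0.4 0.3] q [-13.1  34.1  12.7   3.3 120.2  87.1] w -0.0003
```

```bash
python3 -m crank '[0,3,-1,-2.6,0, 0,3,-1,-2.6,0, 0,3,-1,-2.6,0, 0,3,-1,-2.6,0, 0,3,-1,-2.6,0, 0,3,-1,-2.6,0, 0,3,-1,-2.6,0, 0,3,-1,-2.6,0]'
python3 st.py
```

```text
time_s: 5.87
position: [0.6809, 0.0182, 0.5562]
tool_rot: [[0.913, -0.132, 0.385], [-0.142, -0.99, -0.002], [0.382, -0.053, -0.923]]
ft_force: [0.3, -0.7, -0.2]
grip_width: -0.0001
gripper_force: 0.0
t 5.87 hop mm [-45.3  83.6 556.2] z [ 0.382  0.052 -0.923] x [ 0.924 -0.011  0.382] F [ 0.4 -0.7 -0.2] q [ -9.8  28.9  12.7   4.  115.9  90.9] w -0.0001
```

```bash
python3 -m crank '[0,3.3,-0.3,-2.3,0, 0,3.3,-0.3,-2.3,0, 0,3.3,-0.3,-2.3,0, 0,3.3,-0.3,-2.3,0, 0,3.3,-0.3,-2.3,0, 0,3.3,-0.3,-2.3,0, 0,3.3,-0.3,-2.3,0, 0,3.3,-0.3,-2.3,0]' >/dev/null
python3 st.py;  python3 -m crank '[0,3.5,-0.3,-1.9,0, 0,3.5,-0.3,-1.9,0, 0,3.5,-0.3,-1.9,0, 0,3.5,-0.3,-1.9,0, 0,3.5,-0.3,-1.9,0, 0,3.5,-0.3,-1.9,0, 0,3.5,-0.3,-1.9,0, 0,3.5,-0.3,-1.9,0]'
python3 st.py
```

```text
t 6.53 hop mm [-61.5  63.9 623. ] z [ 0.531  0.075 -0.844] x [ 0.847 -0.022  0.531] F [-0.9 -0.3  0. ] q [-12.8  24.   12.7   7.3 111.3  90. ] w 0.0003
time_s: 7.2
position: [0.6439, -0.0126, 0.6867]
tool_rot: [[0.731, -0.106, 0.674], [-0.142, -0.99, -0.002], [0.667, -0.094, -0.739]]
ft_force: [-1.0, 0.2, -0.2]
grip_width: 0.0001
gripper_force: 0.0
t 7.2 hop mm [-77.5  47.9 686.7] z [ 0.667  0.093 -0.739] x [ 0.744 -0.036  0.667] F [-1.   0.1 -0.2] q [-15.9  19.7  12.7  10.9 106.   89.3] w 0.0001
```

```bash
cat > go.py <<'E'
# usage: go.py x y z [x y z ...] hopper mm: tool-axes cm from the present pose, leg by leg
import sys;exec(open("st.py").read())
p=(np.linalg.inv(H)@[*P,1])[:3]*1000
for t in np.array(sys.argv[1:],float).reshape(-1,3):
    d=Rh.T@(t-p)/10;n=np.ceil(np.linalg.norm(d)/4.1);print("to",t,"total",d.round(2),"rows>=",n,"8ths",(d/8).round(2));p=t
E
python3 go.py -260 15 300 -230 15 30 -185 15 22
```

```text
t 7.2 hop mm [-77.5  47.9 686.7] z [ 0.667  0.093 -0.739] x [ 0.744 -0.036  0.667] F [-1.   0.1 -0.2] q [-15.9  19.7  12.7  10.9 106.   89.3] w 0.0001
to [-260.   15.  300.] total [-39.26   6.25  16.08] rows>= 11.0 8ths [-4.91  0.78  2.01]
to [-230.   15.   30.] total [-15.79   2.64  21.95] rows>= 7.0 8ths [-1.97  0.33  2.74]
to [-185.   15.   22.] total [2.81 0.23 3.59] rows>= 2.0 8ths [0.35 0.03 0.45]
```

```bash
python3 -m crank '[0,-2.45,0.39,1,0, 0,-2.45,0.39,1,0, 0,-2.45,0.39,1,0, 0,-2.45,0.39,1,0, 0,-2.45,0.39,1,0, 0,-2.45,0.39,1,0, 0,-2.45,0.39,1,0, 0,-2.45,0.39,1,0]' >/dev/null
python3 st.py;  python3 -m crank '[0,-2.45,0.39,1,0, 0,-2.45,0.39,1,0, 0,-2.45,0.39,1,0, 0,-2.45,0.39,1,0, 0,-2.45,0.39,1,0, 0,-2.45,0.39,1,0, 0,-2.45,0.39,1,0, 0,-2.45,0.39,1,0]' >/dev/null
python3 go.py -230 15 30
```

```text
t 7.87 hop mm [-168.4   31.7  495.5] z [ 0.667  0.093 -0.739] x [ 0.744 -0.037  0.667] F [-0.  -0.3  1.2] q [-20.4  -0.6  71.3  14.3  69.3  77.7] w 0.0001
t 8.53 hop mm [-259.8   15.1  303. ] z [ 0.667  0.092 -0.739] x [ 0.744 -0.037  0.667] F [1.1 0.1 0.8] q [-27.9  -6.7 108.1  27.2  43.   56.2] w -0.0007
to [-230.   15.   30.] total [-16.     2.66  22.16] rows>= 7.0 8ths [-2.    0.33  2.77]
```

```bash
python3 -m crank '[0,-2,0.33,2.77,0, 0,-2,0.33,2.77,0, 0,-2,0.33,2.77,0, 0,-2,0.33,2.77,0, 0,-2,0.33,2.77,0, 0,-2,0.33,2.77,0, 0,-2,0.33,2.77,0, 0,-2,0.33,2.77,0]' >/dev/null
python3 go.py -185 15 22 -105 15 20
python3 - <<'E'
from h import *
a=optics.get_image("side");b=optics.get_image("top")
f=lambda p,x,y:cv2.resize(p["color"][y:y+150,x:x+133,::-1],None,fx=3,fy=4-1,interpolation=cv2.INTER_CUBIC)
cv2.imwrite("pics/c2.png",np.hstack([f(a,270,135),f(b,303,150)]))
E
```

```text
t 9.2 hop mm [-233.5   22.7  117.3] z [ 0.675  0.122 -0.727] x [ 0.736 -0.036  0.677] F [1.  0.6 0.5] q [-26.3  16.6 125.6  95.3  19.1 -17.5] w 0.0003
to [-185.   15.   22.] total [-2.86  2.13 10.12] rows>= 3.0 8ths [-0.36  0.27  1.26]
to [-105.   15.   20.] total [5.75 0.48 5.55] rows>= 2.0 8ths [0.72 0.06 0.69]
```

View pics/c2.png

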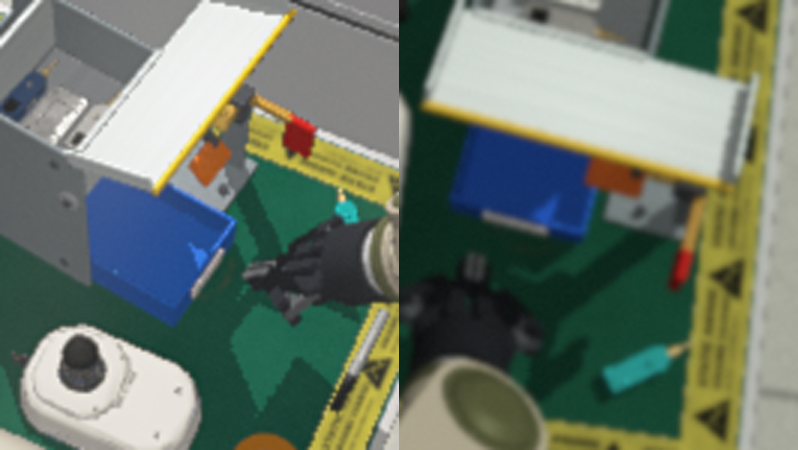

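```bash
python3 -m crank '[0,-0.5,0.2,1.2,0, 0,-0.5,0.2,1.2,0, 0,-0.5,0.2,1.2,0, 0,-0.5,0.2,1.2,0, 0,-0.5,0.2,1.2,0, 0,-0.5,0.2,1.2,0, 0,-0.5,0.2,1.2,0, 0,-0.5,0.2,1.2,0]' >/dev/null
python3 go.py -185 15 22 -85 15 20
```

```text
t 9.97 hop mm [-196.7   20.9   19.5] z [ 0.676  0.126 -0.726] x [ 0.735 -0.036  0.677] F [0.1 0.8 0.4] q [-24.7  34.7 125.8 136.8  27.2 -60.8] w 0.0
to [-185.   15.   22.] total [1.05 0.62 0.54] rows>= 1.0 8ths [0.13 0.08 0.07]
to [-85.  15.  20.] total [7.21 0.61 6.9 ] rows>= 3.0 8ths [0.9  0.08 0.86]
```

```bash
python3 -m crank '[0,0.6,0.05,0.55,0, 0,0.6,0.05,0.55,0, 0,0.6,0.05,0.55,0, 0,0.6,0.05,0.55,0, 0,0.6,0.05,0.55,0, 0,0.6,0.05,0.55,0, 0,0.6,0.05,0.55,0, 0,0.6,0.05,0.55,0]' >/dev/null
python3 go.py -90 15 22
```

```text
t 10.63 hop mm [-132.3   20.7   19.6] z [ 0.674  0.125 -0.728] x [ 0.737 -0.036  0.675] F [-2.8  1.1 -2.2] q [-22.   36.  115.3 125.   20.2 -45.2] w 0.0003
to [-90.  15.  22.] total [3.3  0.78 2.61] rows>= 2.0 8ths [0.41 0.1  0.33]
```

```bash
python3 -m crank '[0,0.4,0.05,0.36,0, 0,0.4,0.05,0.36,0, 0,0.4,0.05,0.36,0, 0,0.4,0.05,0.36,0, 0,0.4,0.05,0.36,0, 0,0.4,0.05,0.36,0, 0,0.4,0.05,0.36,0, 0,0.4,0.05,0.36,0]' >/dev/null
python3 go.py -85 18 20
```

```text
t 11.3 hop mm [-89.3  19.   19.8] z [ 0.674  0.124 -0.728] x [ 0.737 -0.036  0.675] F [-2.2  1.  -2.6] q [-20.9  37.6 108.4 112.9  17.  -31.4] w -0.0004
to [-85.  18.  20.] total [0.33 0.12 0.27] rows>= 1.0 8ths [0.04 0.01 0.03]
```

```bash
python3 -m crank '[0,0.12,0.01,0.11,0, 0,0.12,0.01,0.11,0, 0,0.12,0.01,0.11,0, 0,0.12,0.01,0.11,0, 0,0.12,0.01,0.11,0, 0,0.12,0.01,0.11,0, 0,0.12,0.01,0.11,0, 0,0.12,0.01,0.11,0]' >/dev/null
python3 go.py -85 18 20
```

```text
t 11.97 hop mm [-84.5  19.3  18.8] z [ 0.666  0.122 -0.736] x [ 0.744 -0.036  0.668] F [-84.2 -11.7  58.3] q [-20.6  37.8 107.2 108.9  16.1 -27. ] w -0.0004
to [-85.  18.  20.] total [ 0.05  0.12 -0.14] rows>= 1.0 8ths [ 0.01  0.01 -0.02]
```

```bash
python3 -m crank '[0,-0.6,0,-0.6,0, 0,-1,-0.1,-0.95,0, 0,-1.1,-0.1,-1,0, 0,-1.1,-0.1,-1,0, 0,-1.1,-0.1,-1,0, 0,-1.1,-0.1,-1,0, 0,-1.1,-0.1,-1,0, 0,-1.1,-0.1,-1,0]' >/dev/null
python3 go.py -240 -60 125 -200 -112 106
```

```text
t 12.63 hop mm [-187.8   19.4   20.4] z [ 0.676  0.124 -0.726] x [ 0.735 -0.036  0.677] F [-0.3 -0.1 -0.1] q [-24.5  34.7 124.3 135.2  26.1 -58.7] w -0.0002
to [-240.  -60.  125.] total [  3.54   6.36 -12.11] rows>= 4.0 8ths [ 0.44  0.79 -1.51]
to [-200. -112.  106.] total [1.84 5.61 3.44] rows>= 2.0 8ths [0.23 0.7  0.43]
```

```bash
python3 -m crank '[0,0.44,0.8,-1.51,0, 0,0.44,0.8,-1.51,0, 0,0.44,0.8,-1.51,0, 0,0.44,0.8,-1.51,0, 0,0.44,0.8,-1.51,0, 0,0.44,0.8,-1.51,0, 0,0.44,0.8,-1.51,0, 0,0.44,0.8,-1.51,0]' >/dev/null
python3 go.py -220 -112 115 -193 -112 105
```

```text
t 13.3 hop mm [-240.   -61.   124.9] z [ 0.674  0.123 -0.728] x [ 0.736 -0.035  0.676] F [0.1 0.8 0.6] q [-42.   15.3 125.1  79.8  29.  -14. ] w 0.0002
to [-220. -112.  115.] total [0.98 5.29 1.44] rows>= 2.0 8ths [0.12 0.66 0.18]
to [-193. -112.  105.] total [1.31 0.27 2.55] rows>= 1.0 8ths [0.16 0.03 0.32]
```

```bash
python3 -m crank '[0,0.25,1.3,0.36,0, 0,0.25,1.3,0.36,0, 0,0.25,1.3,0.36,0, 0,0.25,1.3,0.36,0, 0,0.33,0.07,0.64,0, 0,0.33,0.07,0.64,0, 0,0.33,0.07,0.64,0, 0,0.33,0.07,0.64,0]' >/dev/null
python3 go.py -193 -130 105
python3 - <<'E'
from h import *
a=optics.get_image("side");b=optics.get_image("top")
f=lambda p,x,y:cv2.resize(p["color"][y:y+120,x:x+100,::-1],None,fx=4,fy=4,interpolation=cv2.INTER_CUBIC)
cv2.imwrite("pics/c3.png",np.hstack([f(a,300,145),f(b,343,165)]))
E
```

```text
t 13.97 hop mm [-191.8 -109.8  103.3] z [ 0.674  0.125 -0.728] x [ 0.737 -0.035  0.675] F [-0.4 -0.4  0.1] q [-44.3  22.4 117.9  78.3  30.6 -14.4] w 0.0005
to [-193. -130.  105.] total [ 0.09  1.98 -0.46] rows>= 1.0 8ths [ 0.01  0.25 -0.06]
```

View pics/c3.png

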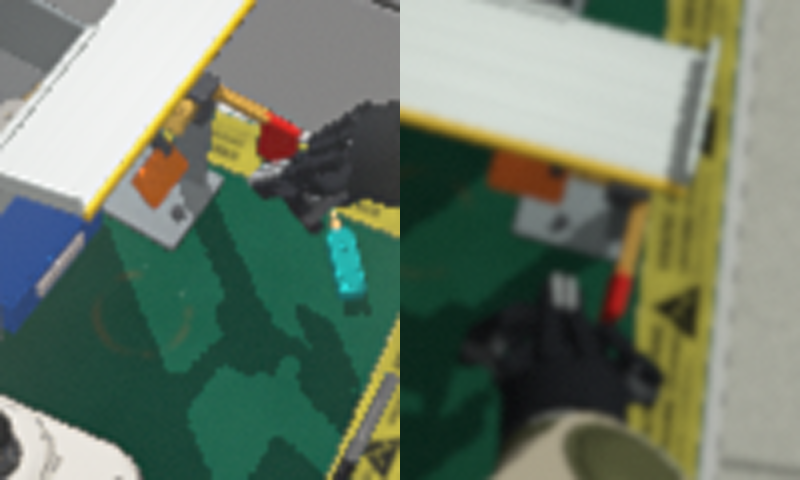

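```bash
python3 -m crank '[0,0.01,0.35,-0.05,0, 0,0.01,0.35,-0.05,0, 0,0.01,0.35,-0.05,0, 0,0.01,0.3,-0.04,0, 0,0.01,0.25,-0.03,0, 0,0.01,0.2,-0.03,0, 0,0.01,0.2,-0.03,0, 0,0,0.2,-0.02,0]' >/dev/null
python3 go.py -193 -135 105
```

```text
t 14.73 hop mm [-192.8 -131.5  104.1] z [ 0.674  0.128 -0.728] x [ 0.736 -0.035  0.676] F [3.4 8.5 0.4] q [-47.3  22.7 117.   75.7  32.8 -14. ] w 0.0
to [-193. -135.  105.] total [ 0.06  0.33 -0.12] rows>= 1.0 8ths [ 0.01  0.04 -0.01]
```

```bash
cat > pad.py <<'E'
from h import *
H=Hm(np.load("H.npy"));p=optics.get_image("side");b=optics.get_image("top")
for n,X in (("shut",(-130,-73,111)),("open",(-152,-73,199)),("tab",(-191,-145,115))):
    P=(H@[*np.array(X)/1e3,1])[:3];print(n,proj(p,P).round(),proj(b,P).round())
for c in (p,b):
    m=cv2.inRange(cv2.cvtColor(c["color"],cv2.COLOR_RGB2HSV),(6,170,120),(15,255,255));n,l,st,ce=cv2.connectedComponentsWithStats(m)
    print([(st[i,4],ce[i].round(0).tolist()) for i in range(1,n) if st[i,4]>15])
    m=cv2.inRange(cv2.cvtColor(c["color"],cv2.COLOR_RGB2HSV),(0,190,90),(4,255,255));n,l,st,ce=cv2.connectedComponentsWithStats(m)
    print("red",[(st[i,4],ce[i].round(0).tolist()) for i in range(1,n) if st[i,4]>15])
    print([(round(r["score"],2),np.round(np.array(r["at"])*[640,400]).tolist()) for r in spotter.look_for(c,"lever_pad")])
E
python3 -m crank '[0,0.01,0.1,-0.01,0, 0,0,0.1,-0.01,0, 0,0.01,0.1,-0.01,0, 0,0,0.1,-0.02,0, 0,0,0.05,-0.01,0, 0,0,0,0,0, 0,0,0,0,0, 0,0,0,0,0]' >/dev/null
python3 go.py -193 -135 105; python3 pad.py
```

```text
t 15.4 hop mm [-192.8 -136.   104.1] z [ 0.674  0.128 -0.728] x [ 0.736 -0.035  0.676] F [2.7 7.3 0. ] q [-47.8  22.8 116.7  75.2  33.1 -13.9] w -0.0001
to [-193. -135.  105.] total [ 0.04 -0.11 -0.06] rows>= 1.0 8ths [ 0.01 -0.01 -0.01]
shut [341. 188.] [374. 209.]
open [349. 176.] [375. 210.]
tab [370. 180.] [396. 239.]
[(np.int32(121), [348.0, 177.0])]
red [(np.int32(51), [371.0, 176.0])]
[(0.47, [348.0, 174.0])]
[]
red [(np.int32(42), [296.0, 73.0]), (np.int32(96), [44.0, 124.0]), (np.int32(25), [401.0, 240.0])]
[(0.56, [372.0, 206.0])]
```

```bash
python3 -m crank '[0,0,-0.5,0.06,0, 0,0,-0.7,0.1,0, 0,0,-0.7,0.1,0, 0,-0.4,0,-1,0, 0,-0.4,0,-1,0, 0,-0.4,0,-1,0, 0,-0.4,0,-1,0, 0,-0.4,0,-1,0]' >/dev/null
python3 go.py -250 -90 180 -205 -72 261
python3 pad.py
python3 - <<'E'
from h import *
a=optics.get_image("side");b=optics.get_image("top")
f=lambda p,x,y:cv2.resize(p["color"][y:y+120,x:x+100,::-1],None,fx=4,fy=4,interpolation=cv2.INTER_CUBIC)
cv2.imwrite("pics/c4.png",np.hstack([f(a,268,145),f(b,333,110)]))
for q in "cartridge_grey_mid cartridge_blue_mid carrier_mid".split():
  for p in(a,b):print(q,[(round(r["score"],2),np.round(np.array(r["at"])*[640,400]).tolist()) for r in spotter.look_for(p,q)])
E
```

```text
t 16.27 hop mm [-241.5 -124.1  127.9] z [ 0.675  0.123 -0.728] x [ 0.736 -0.036  0.676] F [-0.6 -1.  -0.4] q [-51.7  16.1 122.4  72.   35.7 -13.5] w -0.0
to [-250.  -90.  180.] total [ 2.77 -4.03 -3.95] rows>= 2.0 8ths [ 0.35 -0.5  -0.49]
to [-205.  -72.  261.] total [ 8.72 -2.46 -2.64] rows>= 3.0 8ths [ 1.09 -0.31 -0.33]
shut [341. 188.] [374. 209.]
open [349. 176.] [375. 210.]
tab [370. 180.] [396. 239.]
[(np.int32(123), [348.0, 177.0])]
red [(np.int32(80), [369.0, 180.0])]
[(0.66, [345.0, 176.0])]
[(np.int32(66), [375.0, 211.0])]
red [(np.int32(42), [296.0, 73.0]), (np.int32(96), [44.0, 124.0]), (np.int32(37), [397.0, 239.0])]
[(0.79, [371.0, 205.0])]
cartridge_grey_mid []
cartridge_grey_mid [(0.59, [358.0, 151.0]), (0.38, [370.0, 176.0])]
cartridge_blue_mid [(0.21, [364.0, 179.0])]
cartridge_blue_mid []
carrier_mid []
carrier_mid [(0.2, [237.0, 263.0])]
```

View pics/c4.png

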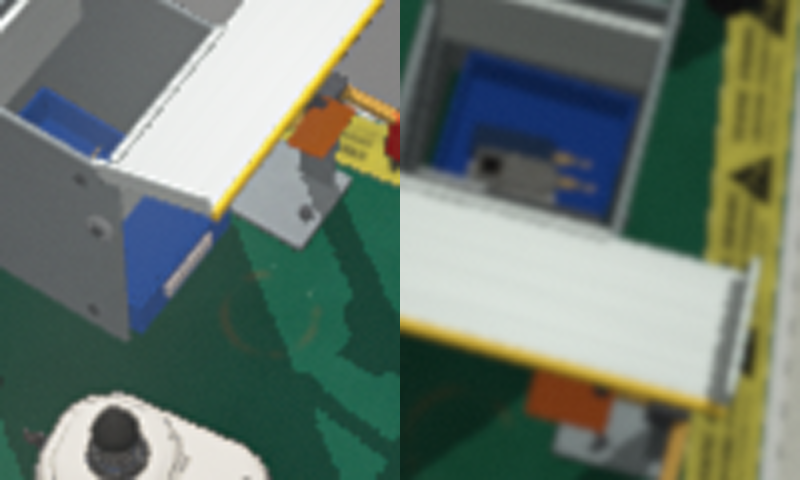

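```bash
python3 -m crank '[0,0.7,-1,-1,0, 0,0.7,-1,-1,0, 0,0.7,-1,-1,0, 0,0.7,-1,-1,0, 0,2.2,-0.62,-0.7,0, 0,2.2,-0.62,-0.7,0, 0,2.2,-0.62,-0.7,0, 0,2.1,-0.62,-0.6,0]' >/dev/null
python3 go.py -205 -72 263 -154.6 -68 209 -158 -68 182 -154.4 -68 155 -143.8 -68 129.4 -133.2 -68 114.3 -127.3 -68 107.8
```

```text
t 17.53 hop mm [-204.3  -71.3  262.5] z [ 0.674  0.124 -0.728] x [ 0.736 -0.035  0.676] F [ 0.2 -0.1  0.3] q [-40.    3.3 106.6  42.   43.5  33. ] w 0.0005
to [-205.  -72.  263.] total [-0.02  0.06 -0.09] rows>= 1.0 8ths [-0.    0.01 -0.01]
to [-154.6  -68.   209. ] total [0.04 0.52 7.38] rows>= 2.0 8ths [0.01 0.06 0.92]
to [-158.  -68.  182.] total [-2.08  0.29  1.74] rows>= 1.0 8ths [-0.26  0.04  0.22]
to [-154.4  -68.   155. ] total [-1.56  0.33  2.21] rows>= 1.0 8ths [-0.2   0.04  0.28]
to [-143.8  -68.   129.4] total [-0.95  0.36  2.58] rows>= 1.0 8ths [-0.12  0.04  0.32]
to [-133.2  -68.   114.3] total [-0.24  0.24  1.81] rows>= 1.0 8ths [-0.03  0.03  0.23]
to [-127.3  -68.   107.8] total [-0.01  0.11  0.87] rows>= 1.0 8ths [-0.    0.01  0.11]
```

Approach along the tool axis to just above the pad.

```bash
python3 -m crank '[0,0,0.06,0.9,0, 0,0,0.06,0.9,0, 0,0,0.06,0.9,0, 0,0,0.06,0.9,0, 0,0,0.06,0.9,0, 0,0,0.06,0.9,0, 0,0,0.06,0.9,0, 0,0,0.06,0.8,0]' >/dev/null
python3 go.py -158 -68 182 -154.4 -68 155; python3 pad.py
python3 - <<'E'
from h import *
a=optics.get_image("side");b=optics.get_image("top")
f=lambda p,x,y:cv2.resize(p["color"][y:y+90,x:x+80,::-1],None,fx=5,fy=5,interpolation=cv2.INTER_CUBIC)
cv2.imwrite("pics/c5.png",np.hstack([f(a,308,140),f(b,338,165)]))
E
```

```text
t 18.2 hop mm [-156.   -67.7  207.9] z [ 0.674  0.124 -0.729] x [ 0.737 -0.036  0.675] F [-0.1 -0.2 -0.3] q [-35.6  12.6 106.1  48.   34.5  27.8] w 0.0003
to [-158.  -68.  182.] total [-1.9   0.32  1.74] rows>= 1.0 8ths [-0.24  0.04  0.22]
to [-154.4  -68.   155. ] total [-1.56  0.33  2.21] rows>= 1.0 8ths [-0.19  0.04  0.28]
shut [341. 188.] [374. 209.]
open [349. 176.] [375. 210.]
tab [370. 180.] [396. 239.]
[(np.int32(60), [345.0, 179.0])]
red [(np.int32(19), [371.0, 184.0])]
[(0.65, [345.0, 181.0])]
[]
red [(np.int32(43), [296.0, 73.0]), (np.int32(96), [44.0, 124.0])]
[(0.73, [360.0, 152.0]), (0.63, [367.0, 160.0])]
```

View pics/c5.png

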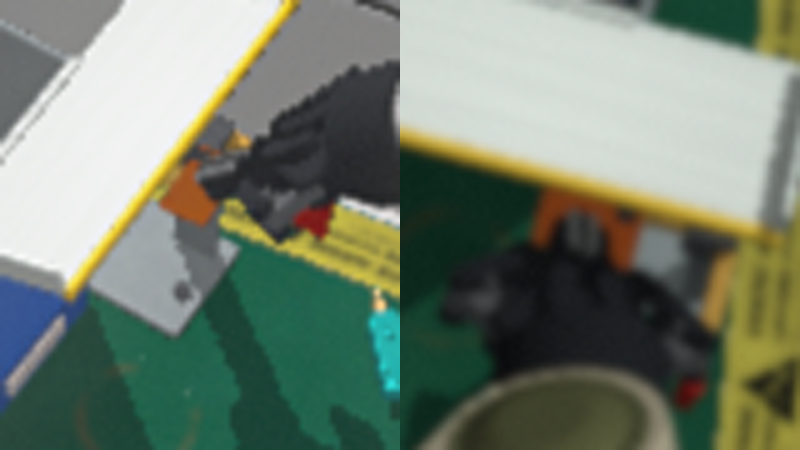

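```bash
python3 -m crank '[0,-0.48,-0.07,0.44,0, 0,-0.48,-0.07,0.44,0, 0,-0.48,-0.07,0.44,0, 0,-0.48,-0.07,0.44,0, 0,-0.39,-0.07,0.55,0, 0,-0.39,-0.07,0.55,0, 0,-0.39,-0.07,0.55,0, 0,-0.39,-0.07,0.55,0]' >/dev/null
python3 go.py -154.4 -62 155 -143.8 -62 129.4 -133.2 -62 114.3 -127.3 -62 107.8; python3 pad.py|grep -v red
```

```text
t 19.17 hop mm [-155.6  -56.2  157.7] z [ 0.675  0.123 -0.727] x [ 0.735 -0.035  0.677] F [ 1.3 -0.1  0.7] q [-34.   17.4 110.7  60.4  27.8  14.3] w -0.0
to [-154.4  -62.   155. ] total [-0.07  0.62  0.2 ] rows>= 1.0 8ths [-0.01  0.08  0.03]
to [-143.8  -62.   129.4] total [-0.95  0.35  2.58] rows>= 1.0 8ths [-0.12  0.04  0.32]
to [-133.2  -62.   114.3] total [-0.24  0.23  1.81] rows>= 1.0 8ths [-0.03  0.03  0.23]
to [-127.3  -62.   107.8] total [-0.01  0.11  0.87] rows>= 1.0 8ths [-0.    0.01  0.11]
shut [341. 188.] [374. 209.]
open [349. 176.] [375. 210.]
tab [370. 180.] [396. 239.]
[(np.int32(66), [345.0, 184.0])]
[(0.76, [296.0, 174.0])]
[(np.int32(150), [375.0, 213.0])]
[(0.64, [365.0, 152.0])]
```

```bash
python3 -m crank '[0,-0.06,0.3,0.25,0, 0,-0.15,0.3,0.45,0, 0,-0.16,0.08,0.43,0, 0,-0.16,0.07,0.43,0, 0,-0.16,0.07,0.43,0, 0,-0.16,0.05,0.43,0, 0,-0.16,0.06,0.43,0, 0,0,0,0,0]' >/dev/null
python3 go.py -143.8 -62 129.4 -133.2 -62 114.3 -127.3 -62 107.8; python3 pad.py|grep -v red
```

```text
t 20.03 hop mm [-142.9  -61.3  128.3] z [ 0.674  0.124 -0.728] x [ 0.736 -0.036  0.676] F [ 0.1 -0.4  0.7] q [-33.9  21.7 110.9  68.3  25.8   5.5] w 0.0001
to [-143.8  -62.   129.4] total [ 0.02  0.05 -0.15] rows>= 1.0 8ths [ 0.    0.01 -0.02]
to [-133.2  -62.   114.3] total [-0.24  0.24  1.81] rows>= 1.0 8ths [-0.03  0.03  0.23]
to [-127.3  -62.   107.8] total [-0.01  0.11  0.87] rows>= 1.0 8ths [-0.    0.01  0.11]
shut [341. 188.] [374. 209.]
open [349. 176.] [375. 210.]
tab [370. 180.] [396. 239.]
[(np.int32(51), [341.0, 187.0])]
[(0.85, [294.0, 171.0])]
[(np.int32(91), [375.0, 210.0])]
[(0.6, [363.0, 145.0])]
```

```bash
python3 -m crank '[0,-0.03,0.03,0.22,0, 0,-0.03,0.03,0.22,0, 0,-0.03,0.03,0.22,0, 0,-0.03,0.03,0.22,0, 0,-0.03,0.03,0.2,0, 0,-0.03,0.03,0.2,0, 0,-0.03,0.03,0.2,0, 0,-0.02,0.03,0.2,0]' >/dev/null
python3 go.py -133.2 -62 114.3 -127.3 -62 107.8; python3 pad.py
```

```text
t 20.9 hop mm [-133.5  -61.4  114.3] z [ 0.674  0.125 -0.728] x [ 0.736 -0.036  0.676] F [-0.1  0.1  0. ] q [-33.3  24.  110.4  71.9  24.8   2. ] w -0.0
to [-133.2  -62.   114.3] total [0.03 0.06 0.01] rows>= 1.0 8ths [0.   0.01 0.  ]
to [-127.3  -62.   107.8] total [-0.    0.11  0.87] rows>= 1.0 8ths [-0.    0.01  0.11]
shut [341. 188.] [374. 209.]
open [349. 176.] [375. 210.]
tab [370. 180.] [396. 239.]
[(np.int32(43), [338.0, 188.0])]
red []
[(0.94, [293.0, 171.0])]
[(np.int32(22), [373.0, 205.0])]
red [(np.int32(39), [296.0, 73.0]), (np.int32(95), [44.0, 124.0]), (np.int32(36), [397.0, 238.0])]
[(0.9, [365.0, 144.0])]
```

```bash
python3 -m crank '[0,0,0.01,0.13,0, 0,0,0.01,0.13,0, 0,0,0.01,0.13,0, 0,0,0.01,0.13,0, 0,0,0.01,0.13,0, 0,0,0.01,0.1,0, 0,0,0.01,0.1,0, 0,0,0,0,0]' >/dev/null
python3 go.py -127.3 -62 107.8
python3 - <<'E'
from h import *
a=optics.get_image("side");b=optics.get_image("top")
f=lambda p,x,y:cv2.resize(p["color"][y:y+90,x:x+80,::-1],None,fx=5,fy=5,interpolation=cv2.INTER_CUBIC)
cv2.imwrite("pics/c6.png",np.hstack([f(a,308,140),f(b,338,165)]))
E
```

```text
t 21.77 hop mm [-127.7  -61.1  108.2] z [ 0.674  0.124 -0.728] x [ 0.736 -0.036  0.676] F [-0.6 -0.3  0.2] q [-32.9  25.1 109.9  73.3  24.4   0.8] w -0.0002
to [-127.3  -62.   107.8] total [0.01 0.09 0.05] rows>= 1.0 8ths [0.   0.01 0.01]
```

View pics/c6.png

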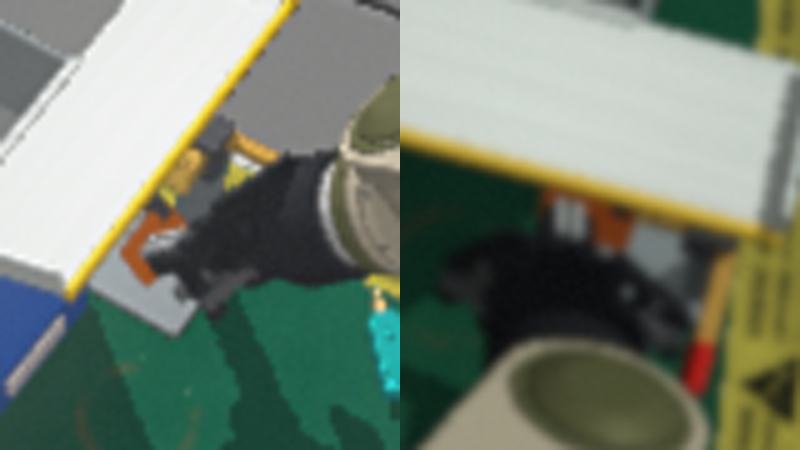

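```bash
python3 -m crank '[0,0,0.01,0.06,0, 0,0,0.01,0.06,0, 0,0,0.01,0.06,0, 0,0,0.01,0.06,0, 0,0,0.01,0.06,0, 0,0,0.01,0.06,0, 0,0,0,0.06,0, 0,0,0,0,0]' >/dev/null
python3 st.py
```

```text
t 22.53 hop mm [-125.3  -61.2  105.8] z [ 0.675  0.124 -0.728] x [ 0.736 -0.036  0.676] F [-11.4  -1.7  10.5] q [-32.8  25.5 109.7  73.9  24.2   0.2] w 0.0001
```

```bash
python3 -m crank '[0,0,0,0.06,0, 0,0,0,0.06,0, 0,0,0,0.06,0, 0,0,0,0,0, 0,0,0,0,0, 0,0,0,0,0, 0,0,0,0,0, 0,0,0,0,0]' >/dev/null
python3 st.py
```

```text
t 23.2 hop mm [-124.8  -61.1  105.3] z [ 0.675  0.123 -0.727] x [ 0.735 -0.036  0.677] F [-26.1  -3.7  23.9] q [-3.270e+01  2.560e+01  1.097e+02  7.420e+01  2.410e+01 -1.000e-01] w -0.0002
```

```bash
python3 -m crank '[0,0,0,-0.3,0, 0,0,0,-0.4,0, 0,0,0,-0.6,0, 0,0,0,-1,0, 0,0,0,-1.5,0, 0,0,0,-2,0, 0,0,0,-2.5,0, 0,0,0,-2.5,0]' >/dev/null
python3 -m crank '[0,-0.5,-0.3,-2.5,0, 0,-0.5,-0.3,-2.5,0, 0,-0.5,-0.3,-2.5,0, 0,-0.5,-0.3,-2,0, 0,-0.5,-0.3,-1,0, 0,0,0,0,0, 0,0,0,0,0, 0,0,0,0,0]' >/dev/null
python3 st.py; python3 pad.py
python3 - <<'E'
from h import *
a=optics.get_image("side");b=optics.get_image("top")
f=lambda p,x,y:cv2.resize(p["color"][y:y+120,x:x+100,::-1],None,fx=4,fy=4,interpolation=cv2.INTER_CUBIC)
cv2.imwrite("pics/c7.png",np.hstack([f(a,268,135),f(b,333,120)]))
E
```

```text
t 24.53 hop mm [-286.3  -71.9  243.5] z [ 0.674  0.124 -0.728] x [ 0.736 -0.036  0.676] F [-0.  -0.4  1.1] q [-50.1  -4.4 117.9  47.3  47.6  20.2] w 0.0
shut [341. 188.] [374. 209.]
open [349. 176.] [375. 210.]
tab [370. 180.] [396. 239.]
[(np.int32(100), [340.0, 189.0])]
red [(np.int32(79), [369.0, 180.0])]
[(0.64, [292.0, 171.0])]
[(np.int32(49), [371.0, 206.0])]
red [(np.int32(43), [296.0, 73.0]), (np.int32(94), [44.0, 124.0]), (np.int32(38), [397.0, 238.0])]
[(0.65, [364.0, 146.0])]
```

View pics/c7.png

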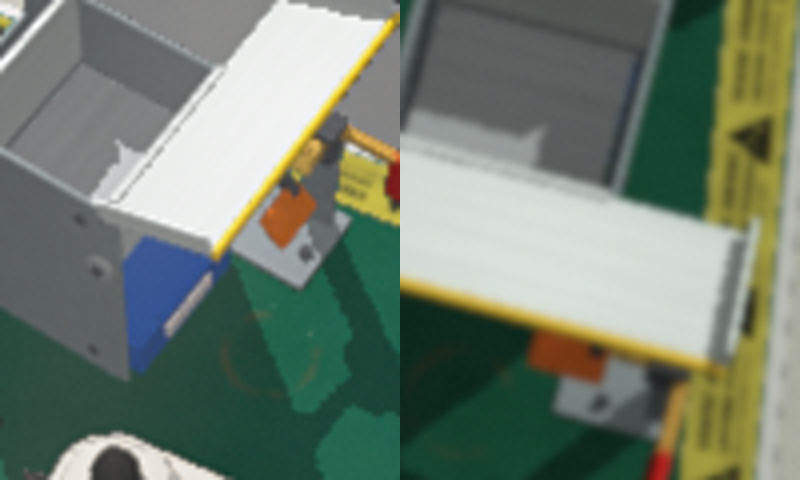

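```bash
python3 -c "
from rig import env
print(env.close_job())"
```

```text
the job is handed in; nothing more can be done
None
```

I handed the job in at about 24.5 s of the 58 s allowed. The tote was pushed home, both cartridges were visible in it, the door was shut and latched, the bin was empty, and the tape roll and loupe were left alone. I never saw the carrier block itself after the drop, so I'm only inferring that it's in the tote. The hand-in reported no verdict.

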